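# Gauge the depth of a blind bore

### The arm

A 6-joint arm with a two-finger parallel gripper is mounted at the origin on a cart in front of the work surface, level with it; the furniture and walls round the work are solid. World frame = base frame: x ahead of the robot, y to its left, z up, the work surface at z = 0. Lengths are in m, angles in rad, forces in N, time in s.
With the tool pointing down it reaches from about 0.4 to 0.825 m from the base axis. Payload 7 kg.
Tool frame: the origin (TCP) lies between the finger pads; the fingertips stand 11 mm ahead of it and the grasp point (between the pads) lies 8 mm behind it (arm.tips_ahead is the distance from the TCP to the fingertips, in m); z points along the fingers, x is the direction in which the jaws open and shut, and the axes are right-handed (so a half turn about z gives the same grasp; the last joint's range is limited). The gripper opens to 88 mm and grips with 3 to 60 N. Pads are 19 mm wide; open, the fingers measure 130 mm over their backs; the gripper's body (78 mm by 193 mm) begins 47 mm behind the grasp point.
Start: joints at [1.494, 0.359, 0.012, 0, -1.224, -0.288], TCP at [0.241, 0.631, 0.238] pointing down, gripper open.
Joint ranges: [-3.07, 3.07], [-1.43, 2.12], [-1.02, 1.25], [-3.03, 1.67], [-3.05, -0], [-3.03, 3.03]. Speed limits (rad/s): [2.39, 2.39, 3.01, 3.14, 3.14, 3.14].

### API

Orientations are given as [roll, pitch, yaw] about the fixed x, y, z axes, in that order (R = Rz(yaw) Ry(pitch) Rx(roll)).
In Python, from station import arm, optics, finder gives the robot as it stands. The module is installed in compiled form; this text tells all that it offers.
- The arm moves only by the tool apply_moves, never from a script. Its argument "increments" is one flat list of numbers, 6 for each row, row after row: the shift along the world's x, y, z in m, then the turn, a rotation vector about the world's x, y, z in rad. In form: [tx, ty, tz, rx, ry, rz, tx, ty, tz, rx, ry, rz, ...]. A call has 1 to 20 rows; each row shifts and turns the pose as measured when the row begins; what a row does not reach is not made up. A row lasts 1/12 s, in which the tool goes at most 41.7 mm and 7.16 degrees, less where a joint would pass 70% of its speed; a pose out of reach is approached as far as the arm can. A call with a gripper value outside its range is refused whole. "hand" is the closure, from 0 (fully open) to 1 (shut), set as the call begins (left out, the last holds). The fingers move at their own pace and stop on an object; "force" is the grip in N (left out, the last holds). Time passes only in rows, so rows that do not move let the fingers close. It gives the time, the measured TCP pose, the force and the opening at its end, in the units of the state.
- arm.get_state(): the state, without advancing time (a new reading comes with each control period).
- optics.grab_frame(name): name is "side" or "top"; returns the picture (420x560x3 uint8, red, green, blue); there is no depth.
- optics.camera_model(name): a dict with "fx", "fy", "cx", "cy" (pixels), "world_to_cam" (4x4, takes a point from world to camera coordinates). Camera axes: x right, y up, looking along -z (the intrinsics and any distortion apply to the point x, -y, -z); pixel columns grow to the right and rows downward; lengths in m; the calibration is good to about 2 mm. A picture is of the moment at which its call begins. camera_model takes no time and is no camera call.
- arm.job_done(): hands the job in, once; it reports no verdict.
Trained networks look in the newest picture that a camera, given by its name, has taken for a name from the list of things; names that differ only in an ending like _2 or _b are one class to them, and where a whole thing is asked for, a point or a joint stands for the part that bears it (a point fixed in the world has none). Each returns a list of dicts, best first, with "conf" (0 to 1); they miss things now and then, are a little off and sometimes report something else, mostly with a low value. They report only what shows in the picture. A call takes as long as a camera call. They do not tell look-alikes from the thing itself.
- finder.find_in(camera, name): "box" ([left, top, right, bottom] in pixels, round what is visible of it).
- finder.landmark_of(camera, name): "point" ([column, row] in pixels: a listed point, or the origin of a listed thing).
The state is a dict: "t": time; "q": joint angles; "qd": joint speeds; "joint_efforts": joint torques, N m; "eef_pos": TCP position; "ee_rot": TCP orientation; "force": force on the tool from outside, world axes, zero at the start; "moment": the same for the moment, N m; "width": finger opening in m.
Only numpy, scipy, OpenCV 4.12 (cv2) and the standard library are available. Lean on these libraries where they do the work, as an engineer would, in place of code of your own. Each camera call takes 0.05 s, during which the arm holds its last target. There are 200 camera calls.

### The job

Find out how deep the hole in the drilled metal block is: take that block out of the rack by its two ends (leave the undrilled one in its slot), stand it upright on the bench and let go, then take it again by its long sides and seat it in the pocket of the gauge stand. Slide the depth rod down into the bore until it bottoms and let go of it, so that the exposed length can be read. Then move the cursor on the stand's post until its top face is level with the top of the rod, and leave everything like that.

Things in the scene. Friction and masses are not known exactly. Their poses are not given: they have to be found in the camera images.
- block_center (a point): Centre of the drilled block: bare aluminium, 45 mm (own x) x 60 mm (own y) x 70 mm tall (own z, up), 0.3 to 0.55 kg. A blind bore 14 mm wide with a chamfered mouth goes straight down from the middle of its top; how deep (30 to 55 mm) differs from run to run and cannot be known without gauging. Starts upright in one of the rack's two slots.
- plain_center (a point): Centre of the other block in the rack: same metal, same 45 x 60 x 70 mm, but without the bore. It stays in its slot; which block is in which slot varies.
- rack: Fixed plywood rack, origin under its middle: board 166 (x) x 72 (y) x 10 mm; three cheeks, 40 mm long in y, up to 76 mm over the bench, at x = -58, 0, 58. The blocks stand between them, centres at x = -29 and 29, their 60 mm along y, 1.5 mm play. Here a block can be gripped only by its two free ends (across 60 mm); lift it 75 mm straight up to clear.
- pocket (a point): Centre of the pocket's floor on the gauge stand, 12 mm above the bench; axes are the stand's. The block stands here upright, its 60 mm along y, either way round, held only across its 45 mm (along x), for steel cheeks stand at its ends: inner faces 65 mm apart, 30 mm long in x, 67 mm high, flared at the top. Two lips 5 mm high, inner faces 50 mm apart in x. Seated, its top is 70 mm above here.
- stand: Fixed gauge stand, origin under its middle, x away from the robot at yaw 0, z up: grey base 125 (x) x 270 (y) x 12 mm; pocket at y = +75; steel post at x = 30, y = -85, 213 mm high over the bench, carrying the sliding cursor. The bench in front of the pocket (toward the robot) is free for setting the block down. A drill press stands beyond the post's side, overhanging.
- rod_head (a point): Centre of the knurled head of the upright steel depth rod: 120 mm long in all, 12 mm thick, tapered tip 107 mm below this point; head 20 mm across, 26 mm tall, its top 13 mm above this point. 0.1 kg. Starts standing 30 mm deep in a wooden foot 60 x 60 x 40 mm. In the bore it has 1 mm play all round and sinks freely by its own weight; bottomed, 65 to 90 mm (head included) stand out of the block.
- rod_top (a point): Centre of the flat top face of the depth rod's head.
- cursor_tip (a point): Top face of the cursor, at the end of its short steel pointer toward the pocket (47 mm along the stand's +y from the post). Axes are the stand's. All the cursor's top faces lie in this one level plane. It slides up and down the post, this plane being 105 to 190 mm above the bench, starts low (105 to 130 mm), takes about 2.5 N to move and stays where it is left.
- cursor_tab (a point): Centre of the cursor's black grip tab, 26 (stand's x) x 14 (y) x 26 mm high, at the end of an arm that reaches 75 mm from the post along the stand's -x; its top is 13 mm above this point, level with cursor_tip. Grip it from above across its 14 mm.
Not all that is in view belongs to the job. Of the things shaped like the part that bears rod_head, the bare steel one is meant.

How it is judged:
By the outcome, as a careful person would: the job done as asked, in the order asked, and still so for the second after the job is handed in, with the robot touching nothing.
It also fails if it takes over 72 s, if anything falls off the work surface, if the arm or the gripper's body presses on something with over 40 N, if the wrist force passes 120 N, or if a joint passes its speed limit or range.

## Working session

There is one attempt and no reset: what is moved stays moved. The work goes in short steps, Python scripts to look and compute and a tool call to move; the robot and the scene stay as the last step left them, time stands still between calls to the robot, and variables do not carry over. Pictures are saved under pics/ and viewed, about 8 in all and at most 12, crops included, and the job is handed in when it is done.

Besides the shell and the picture viewer there is one more tool, called after "Call:" by a JSON object that holds its "method" and its "body". apply_moves: Moves the arm, as the interface text tells. Its arguments: {"type":"object","properties":{"increments":{"type":"array"},"hand":{"type":"number"},"force":{"type":"number"}},"required":["increments"]}

```bash
mkdir -p pics; cat > h.py <<'E'
import numpy as np, cv2
from station import arm, optics, finder
def proj(cam,P):
    m=optics.camera_model(cam); p=np.array(m["world_to_cam"])@np.append(P,1)
    return np.array([m["cx"]+m["fx"]*p[0]/-p[2], m["cy"]+m["fy"]*-p[1]/-p[2]])
def ray(cam,uv):
    m=optics.camera_model(cam); T=np.linalg.inv(np.array(m["world_to_cam"]))
    d=np.array([(uv[0]-m["cx"])/m["fx"],-(uv[1]-m["cy"])/m["fy"],-1.])
    return T[:3,3],T[:3,:3]@d
def atz(cam,uv,z):
    o,d=ray(cam,uv); return o+d*(z-o[2])/d[2]
def tri(uv1,uv2):
    A=[];b=[]
    for c,uv in(("side",uv1),("top",uv2)):
        o,d=ray(c,uv); d=d/np.linalg.norm(d); M=np.eye(3)-np.outer(d,d); A.append(M); b.append(M@o)
    x=np.linalg.lstsq(np.vstack(A),np.hstack(b),rcond=None)[0]
    return x, np.linalg.norm(np.vstack(A)@x-np.hstack(b))
E
python3 - <<'E'
from h import *
np.set_printoptions(precision=4,suppress=True)
for c in("side","top"):
    m=optics.camera_model(c); print({k:v for k,v in m.items() if k!="world_to_cam"}, np.linalg.inv(np.array(m["world_to_cam"]))[:3])
    cv2.imwrite(f"pics/{c}0.png",cv2.cvtColor(optics.grab_frame(c),cv2.COLOR_RGB2BGR))
D={}
for n in["block_center","plain_center","rack","pocket","stand","rod_head","rod_top","cursor_tip","cursor_tab"]:
    for c in("side","top"):
        r=finder.landmark_of(c,n); D[n,c]=r
        print(n,c,[(np.round(x["point"],1).tolist(),round(x["conf"],2)) for x in r[:4]])
    if D[n,"side"] and D[n,"top"]: print("   tri",*tri(D[n,"side"][0]["point"],D[n,"top"][0]["point"]))
print(arm.get_state())
E
```

```text
{'fx': 428.35742070260505, 'fy': 428.35742070260505, 'cx': 281.2227997404777, 'cy': 209.84608808056046} [[ 0.8337  0.2848 -0.4732  0.0687]
 [-0.5517  0.3911 -0.7367 -0.7174]
 [-0.0248  0.8752  0.4832  0.5873]]
{'fx': 505.63476587456455, 'fy': 505.63476587456455, 'cx': 277.2643011467374, 'cy': 205.90064376572005} [[-0.0079  0.9961 -0.0882  0.4145]
 [-0.9999 -0.0086 -0.0074  0.0138]
 [-0.0081  0.0881  0.9961  1.2537]]
block_center side [([229.8, 180.1], 0.73)]
block_center top [([151.7, 188.9], 0.62)]
   tri [0.5619 0.3215 0.0621] 0.0018743592636267334
plain_center side [([214.3, 188.9], 0.57)]
plain_center top [([148.1, 211.2], 0.8)]
   tri [0.5127 0.3333 0.0429] 0.0017719188004200477
rack side [([223.1, 200.6], 0.68)]
rack top [([152.4, 205.0], 0.88)]
   tri [ 0.534   0.3337 -0.0026] 0.005311730649248319
pocket side [([272.6, 214.2], 0.65), ([304.5, 191.1], 0.48)]
pocket top [([224.5, 178.0], 0.62)]
   tri [0.5966 0.1522 0.013 ] 0.0028698432971147807
stand side [([286.9, 233.1], 0.82)]
stand top [([253.0, 176.3], 0.76)]
   tri [ 0.6013  0.0847 -0.0146] 0.0018907270872708245
rod_head 
[... 402 characters left out ...]
 0.89), ([222.5, 201.6], 0.58)]
cursor_tip top [([264.4, 149.3], 0.83)]
   tri [0.6386 0.0534 0.1227] 0.008333233566171949
cursor_tab side [([295.5, 206.8], 0.77)]
cursor_tab top [([285.4, 181.1], 0.59)]
   tri [0.5721 0.0035 0.1095] 0.0005193239565371675
{'t': 1.0, 'q': array([ 1.4941,  0.3586,  0.0119,  0.    , -1.2241, -0.2881]), 'qd': array([ 0.0004, -0.0013, -0.0014, -0.0009,  0.0006, -0.002 ]), 'joint_efforts': array([  0.001 , -58.2392,  29.3296,   7.0026,   0.0125,  -0.    ]), 'eef_pos': array([0.2408, 0.6305, 0.2376]), 'ee_rot': array([-3.1416, -0.    , -1.9356]), 'force': array([ 0.9885,  0.4396, -0.0534]), 'moment': array([ 0.0086, -0.0475, -0.0201]), 'width': 0.08773276323622436}
```

View pics/side0.png

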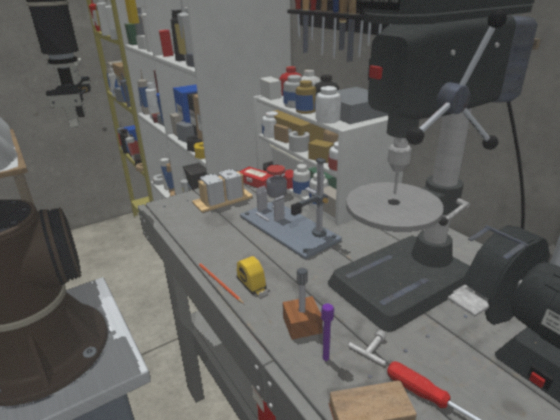

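View pics/top0.png

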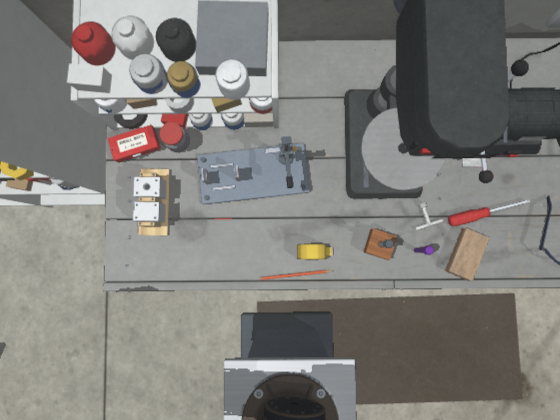

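The side view shows the rack with two blocks at (222,190), the stand at (290,225), the steel rod in its wooden foot at (302,275) and a purple look-alike at (327,312). In the top view the bored block is the upper one at (147,187), and the plain one is at (147,211). Rod candidates in the top view are steel (390,242) and purple (428,250), and I choose the steel one. Next is a close crop with sharper measurement.

```bash
python3 - <<'E'
from h import *
t=cv2.imread("pics/top0.png"); s=cv2.imread("pics/side0.png")
def crop(im,x,y,w,h,W,H): return cv2.resize(im[y:y+h,x:x+w],(W,H),interpolation=cv2.INTER_CUBIC)
a=crop(t,120,135,200,75,800,300)          # x4
b=crop(t,360,220,80,60,400,300)           # x5
c=crop(s,270,255,80,60,400,300)
cv2.imwrite("pics/c1.png",np.vstack([a,np.hstack([b,c])]))
a=crop(s,190,165,160,90,800,450)
cv2.imwrite("pics/c2.png",a)
E
```

```text
(no output)
```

View pics/c1.png

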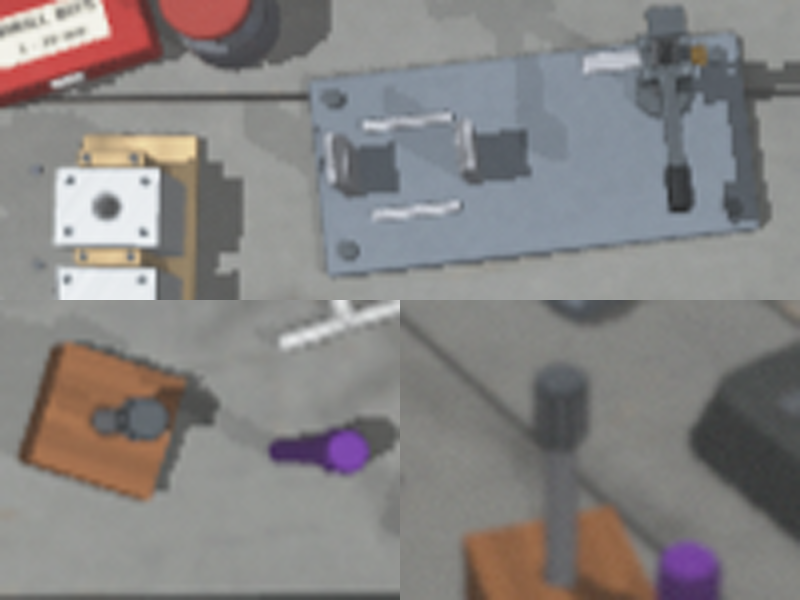

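View pics/c2.png

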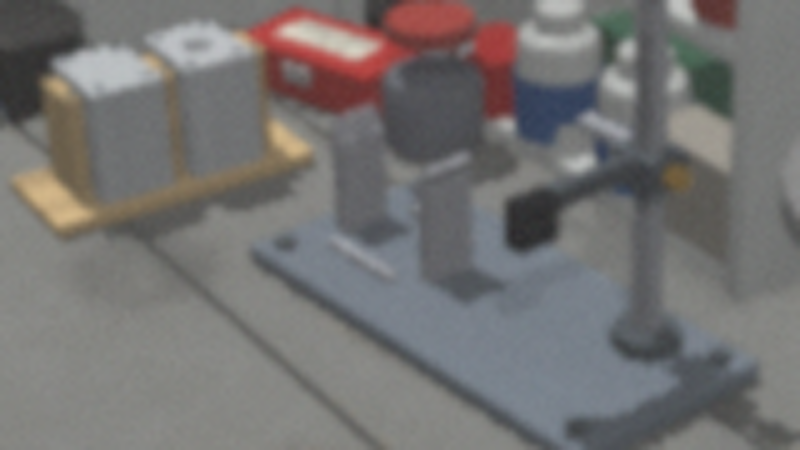

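The crop confirms three things. The drilled block is the upper one (bore at top-view pixel ≈(146.5,186.8)). The steel rod head is at (389,243), with the purple one rejected. The stand's pocket is at its left end, with the tab at about (290,182).

```bash
cat >> h.py <<'E'
def fitrect(cam,uvs,z,hx,hy,sx=None):
    """uvs corners in order (+x,+y),(+x,-y),(-x,-y),(-x,+y); returns x,y,yaw,resid"""
    P=np.array([atz(cam,u,z)[:2] for u in uvs]); L=np.array([[hx,hy],[hx,-hy],[-hx,-hy],[-hx,hy]])
    c=P.mean(0); Q=P-c; yaw=np.arctan2((L[:,0]*Q[:,1]-L[:,1]*Q[:,0]).sum(),(L*Q).sum())
    R=np.array([[np.cos(yaw),-np.sin(yaw)],[np.sin(yaw),np.cos(yaw)]])
    return c,yaw,np.round(P-c-L@R.T,4)
def off(c,yaw,x,y): return c+np.array([np.cos(yaw)*x-np.sin(yaw)*y,np.sin(yaw)*x+np.cos(yaw)*y])
E
python3 - <<'E'
from h import *
np.set_printoptions(precision=4,suppress=True)
A=lambda x,y:(120+x/4-.4,135+y/4-.4); B=lambda x,y:(360+x/5-.4,220+(y-300)/5-.4)
S=lambda x,y:(190+x/5-.4,165+y/5-.4)
c,y,r=fitrect("top",[A(308,78),A(740,35),A(760,228),A(330,274)],.012,.0625,.135); print("stand",c,y,r.tolist())
print(" pocket",off(c,y,0,.075)," post",off(c,y,.03,-.085),"tab",off(c,y,-.045,-.085),"tip",off(c,y,.03,-.038))
k,yb,r=fitrect("top",[A(58,168),A(160,168),A(160,246),A(54,246)],.08,.0225,.03); print("block",k,yb,r.tolist(), "bore",atz("top",A(106,207),.08), "bore side",atz("side",S(200,44),.08))
f,yf,r=fitrect("top",[B(62,343),B(188,378),B(152,500),B(22,463)],.04,.03,.03); print("foot",f,yf,r.tolist())
print("rodtop top",atz("top",B(147,418),.13),"side",atz("side",(270+160/5-.4,255+72/5-.4),.13))
print("tab tri",tri(S(533,213),A(680,188)))
for h in (.105,.115,.125,.13):print(h,proj("side",np.append(off(c,y,-.045,-.085),h)),proj("top",np.append(off(c,y,-.045,-.085),h)))
E
```

```text
stand [0.607 0.082] 0.09608051505822097 [[-0.0006, 0.0005], [-0.0019, 0.0], [0.0014, 0.0012], [0.0011, -0.0018]]
 pocket [0.5998 0.1567]  post [0.645  0.0003] tab [ 0.5704 -0.0069] tip [0.6405 0.0471]
block [0.567  0.3284] -0.009584206959583971 [[0.0005, -0.0], [0.0005, -0.0], [-0.0005, -0.001], [-0.0005, 0.0011]] bore [0.567  0.3295 0.08  ] bore side [0.5651 0.3284 0.08  ]
foot [ 0.4289 -0.2239] -0.30562809170891114 [[-0.0003, 0.0005], [0.0006, -0.0021], [-0.0001, -0.0013], [-0.0002, 0.0029]]
rodtop top [ 0.429  -0.2244  0.13  ] side [ 0.4265 -0.2214  0.13  ]
tab tri (array([ 0.5693, -0.0054,  0.1135]), np.float64(0.0021973713547055306))
0.105 [297.6508 210.4279] [289.8457 182.2087]
0.115 [297.6238 206.6401] [289.919 181.615]
0.125 [297.5966 202.8151] [289.9936 181.011 ]
0.13 [297.5828 200.8885] [290.0314 180.7049]
```

Call:
{"method": "apply_moves", "body": {"increments": [0.0204,-0.0189,-0.005,0,0,0.0222,0.0204,-0.0189,-0.005,0,0,0.0222,0.0204,-0.0189,-0.005,0,0,0.0222,0.0204,-0.0189,-0.005,0,0,0.0222,0.0204,-0.0189,-0.005,0,0,0.0222,0.0204,-0.0189,-0.005,0,0,0.0222,0.0204,-0.0189,-0.005,0,0,0.0222,0.0204,-0.0189,-0.005,0,0,0.0222,0.0204,-0.0189,-0.005,0,0,0.0222,0.0204,-0.0189,-0.005,0,0,0.0222,0.0204,-0.0189,-0.005,0,0,0.0222,0.0204,-0.0189,-0.005,0,0,0.0222,0.0204,-0.0189,-0.005,0,0,0.0222,0.0204,-0.0189,-0.005,0,0,0.0222,0.0204,-0.0189,-0.005,0,0,0.0222,0.0204,-0.0189,-0.005,0,0,0.0222], "hand": 0, "force": 30}}

```text
t: 2.33
eef_pos: [0.5763, 0.3182, 0.1567]
ee_rot: [-3.14, 0.006, -1.553]
force: [-0.6, 0.4, 0.6]
width: 0.0879
```

```bash
python3 - <<'E'
from h import *
# shelf corner, and left edge of rack blocks
print(tri((343,131),(277,97)), atz("top",(230,125),0), atz("top",(362,150),.2))
print(arm.get_state()["eef_pos"],arm.get_state()["ee_rot"])
E
```

```text
(array([0.72265548, 0.02022175, 0.25781445]), np.float64(0.0005490710205854171)) [0.73169126 0.14092965 0.        ] [ 0.62458883 -0.15806716  0.2       ]
[0.5763385  0.31818087 0.15666047] [-3.13979267  0.00627737 -1.55337119]
```

Call:
{"method": "apply_moves", "body": {"increments": [-0.005,0.006,-0.01,-0.003,0,-0.014,-0.0045,0.005,-0.01,-0.003,0,-0.013,0,0,-0.015,0,0,0,0,0,-0.015,0,0,0,0,0,-0.015,0,0,0,0,0,-0.01,0,0,0,0,0,0,0,0,0]}}

```text
t: 2.92
eef_pos: [0.5689, 0.3261, 0.0767]
ee_rot: [-3.139, -0.001, -1.588]
force: [-0.0, -0.8, -0.3]
width: 0.0878
```

```bash
python3 - <<'E'
from h import *
print(arm.get_state()["eef_pos"],arm.get_state()["ee_rot"],arm.get_state()["force"])
t=cv2.cvtColor(optics.grab_frame("top"),cv2.COLOR_RGB2BGR);s=cv2.cvtColor(optics.grab_frame("side"),cv2.COLOR_RGB2BGR)
R=lambda im,x,y:cv2.resize(im[y:y+90,x:x+80],(400,450),interpolation=cv2.INTER_CUBIC)
cv2.imwrite("pics/d1.png",np.hstack([R(t,110,150),R(s,180,140)]))
E
```

```text
[0.56887206 0.32607285 0.07667711] [-3.13938897e+00 -1.05699281e-03 -1.58774328e+00] [-0.03982081 -0.80713847 -0.31194313]
```

View pics/d1.png

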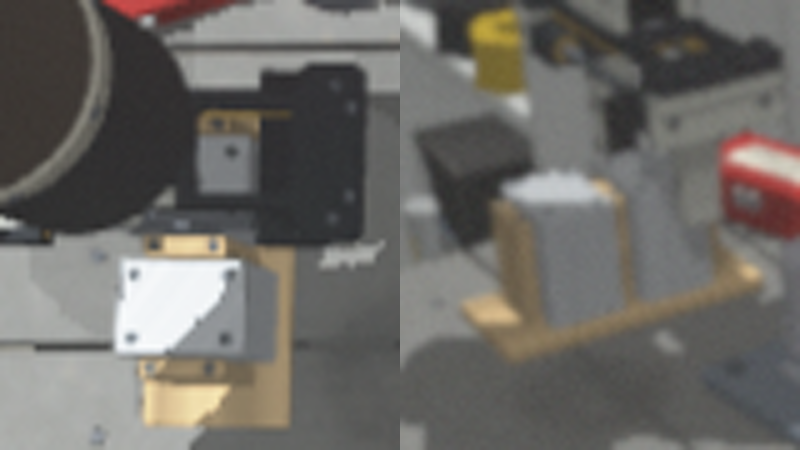

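The fingers straddle the drilled (farther) block with the plain one free, so I descend and grip.

Call:
{"method": "apply_moves", "body": {"increments": [-0.002,0.003,-0.013,-0.001,0,0.006,0,0,-0.013,0,0,0,0,0,-0.009,0,0,0,0,0,0,0,0,0]}}

```text
t: 3.35
eef_pos: [0.5694, 0.3329, 0.0461]
ee_rot: [-3.132, 0.004, -1.579]
force: [-0.3, -0.1, 0.1]
width: 0.0879
```

Call:
{"method": "apply_moves", "body": {"increments": [0,0,0,0,0,0,0,0,0,0,0,0,0,0,0,0,0,0,0,0,0,0,0,0,0,0,0,0,0,0,0,0,0,0,0,0], "hand": 1, "force": 35}}

```text
t: 3.85
eef_pos: [0.57, 0.3334, 0.0481]
ee_rot: [-3.13, 0.005, -1.579]
force: [0.3, 0.5, -4.8]
width: 0.0595
```

Call:
{"method": "apply_moves", "body": {"increments": [0,0,0.008,0,0,0,0,0,0.012,0,0,0,0,0,0.015,0,0,0,0,0,0.015,0,0,0,0,0,0.015,0,0,0,0,0,0.015,0,0,0,0,0,0.012,0,0,0]}}

```text
t: 4.43
eef_pos: [0.5684, 0.3307, 0.1423]
ee_rot: [-3.136, 0.0, -1.581]
force: [-1.0, -0.0, -5.2]
width: 0.0598
```

Call:
{"method": "apply_moves", "body": {"increments": [-0.006,-0.009,0,0,0,0.01,-0.012,-0.0175,0,0,0,0.012,-0.012,-0.0175,0,0,0,0.012,-0.012,-0.0175,0,0,0,0.012,-0.012,-0.0175,0,0,0,0.012,-0.012,-0.0175,0,0,0,0.012,-0.012,-0.0175,0,0,0,0.012,-0.012,-0.0175,0,0,0,0.012,-0.01,-0.015,0,0,0,0.01,-0.005,-0.008,0,0,0,0,0,0,0,0,0,0]}}

```text
t: 5.35
eef_pos: [0.4505, 0.1641, 0.1473]
ee_rot: [-3.139, 0.004, -1.47]
force: [-0.5, 0.5, -5.4]
width: 0.0597
```

```bash
python3 - <<'E'
from h import *
s=arm.get_state();print(s)
E
```

```text
{'t': 5.35, 'q': array([ 0.75945395,  0.11678211, -0.53597619, -0.00229365, -0.91369819,
        0.91309353]), 'qd': array([-0.00141523, -0.01959055, -0.00779508, -0.00292104, -0.00208206,
        0.00285523]), 'joint_efforts': array([ -0.28268519, -37.33505845,  26.68230057,   6.75775766,
         0.17105669,   0.13026196]), 'eef_pos': array([0.45048426, 0.16414093, 0.14733458]), 'ee_rot': array([-3.13927296,  0.00409418, -1.4704375 ]), 'force': array([-0.45806394,  0.51822434, -5.44716703]), 'moment': array([-0.08933893,  0.00679951,  0.01652124]), 'width': 0.05971010297561255}
```

Call:
{"method": "apply_moves", "body": {"increments": [0,0,-0.01,-0.002,0.001,0.004,0,0,-0.018,-0.002,0.001,0,0,0,-0.02,0,0,0,0,0,-0.02,0,0,0,0,0,-0.018,0,0,0,0,0,-0.01,0,0,0,0,0,-0.004,0,0,0,0,0,-0.002,0,0,0]}}

```text
t: 6.02
eef_pos: [0.4536, 0.168, 0.04]
ee_rot: [-3.136, 0.004, -1.465]
force: [0.6, -0.5, -5.9]
width: 0.06
```

Call:
{"method": "apply_moves", "body": {"increments": [0,0,-0.002,-0.004,0.005,0,0,0,-0.002,0,0,0,0,0,-0.002,0,0,0,0,0,-0.0015,0,0,0]}}

```text
t: 6.35
eef_pos: [0.454, 0.1679, 0.0379]
ee_rot: [3.14, -0.003, -1.462]
force: [-4.4, -1.9, 3.4]
width: 0.06
```

Call:
{"method": "apply_moves", "body": {"increments": [0,0,0,0,0,0,0,0,0,0,0,0,0,0,0,0,0,0,0,0,0,0,0,0], "hand": 0}}

```text
t: 6.68
eef_pos: [0.458, 0.1712, 0.042]
ee_rot: [-3.135, 0.001, -1.459]
force: [-0.1, 0.6, 0.3]
width: 0.0811
```

Call:
{"method": "apply_moves", "body": {"increments": [0,0,0.01,0,0,0,0,0,0.02,0,0,0,0,0,0.025,0,0,0,0,0,0.025,0,0,0,0,0,0.02,0,0,0,0,0,0,0,0,-0.08,0,0,0,0,0,-0.115,0,0,0,0,0,-0.115,0,0,0,0,0,-0.115,0,0,0,0,0,-0.115,0,0,0,0,0,-0.115,0,0,0,0,0,-0.115,0,0,0,0,0,-0.115,0,0,0,0,0,-0.115,0,0,0,0,0,-0.115,0,0,0,0,0,-0.115,0,0,0,0,0,-0.115,0,0,0,0,0,-0.115,0,0,0,0,0,-0.115]}}

```text
t: 8.27
eef_pos: [0.465, 0.1764, 0.153]
ee_rot: [-3.129, 0.015, -3.104]
force: [-0.2, -0.7, -0.1]
width: 0.0877
```

```bash
python3 - <<'E'
from h import *
s=arm.get_state();print(s["q"],s["eef_pos"],s["ee_rot"],s["force"],s["width"])
t=cv2.cvtColor(optics.grab_frame("top"),cv2.COLOR_RGB2BGR);s=cv2.cvtColor(optics.grab_frame("side"),cv2.COLOR_RGB2BGR)
R=lambda im,x,y:cv2.resize(im[y:y+90,x:x+80],(400,450),interpolation=cv2.INTER_CUBIC)
cv2.imwrite("pics/e1.png",np.hstack([R(t,160,170),R(s,210,160)]))
E
```

```text
[ 0.77409024  0.13590443 -0.50899305  0.02474523 -0.92338427 -0.75194678] [0.46504789 0.17636895 0.15299949] [-3.12876591  0.01523584 -3.10445136] [-0.22677656 -0.72431769 -0.07330695] 0.08770269811592599
```

View pics/e1.png

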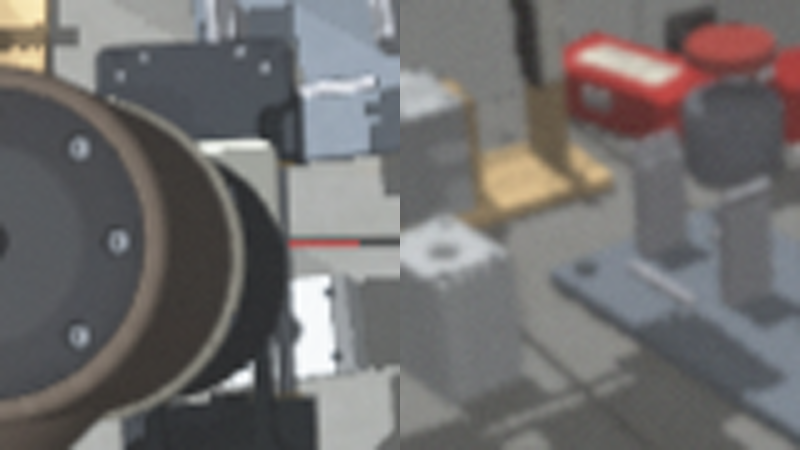

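The drilled block stands upright, released on the bench, with its bore at side pixel ≈(218,210). I check its position and then regrip.

```bash
python3 - <<'E'
from h import *
print(atz("side",(218.4,209.6),.07))
print([ (x["point"],x["conf"]) for x in finder.landmark_of("side","block_center")])
print(atz("side",finder.landmark_of("side","block_center")[0]["point"],.035))
E
```

```text
[0.44784451 0.16570302 0.07      ]
[([216.1, 221.2], 0.61), ([273.0, 212.8], 0.43)]
[0.44112096 0.1728601  0.035     ]
```

Call:
{"method": "apply_moves", "body": {"increments": [0,0,0,0.006,0.008,0.035,0,0,0,0.006,0.007,0.035,0,0,0,0,0,0]}}

```text
t: 8.72
eef_pos: [0.4649, 0.1765, 0.153]
ee_rot: [3.141, 0.001, -3.009]
force: [0.0, -0.3, 0.2]
width: 0.0878
```

Call:
{"method": "apply_moves", "body": {"increments": [-0.006,-0.005,-0.008,0,0,-0.012,-0.007,-0.004,-0.018,0,0,-0.012,0,0,-0.02,0,0,0,0,0,-0.02,0,0,0,0,0,-0.02,0,0,0,0,0,-0.015,0,0,0,0,0,-0.008,0,0,0,0,0,0,0,0,0]}}

```text
t: 9.38
eef_pos: [0.4479, 0.1639, 0.0382]
ee_rot: [3.14, 0.005, -3.033]
force: [-0.3, 0.8, -0.2]
width: 0.0876
```

Call:
{"method": "apply_moves", "body": {"increments": [0.003,0.0037,0.001,0,0.005,0,0,0,0,0,0,0]}}

```text
t: 9.55
eef_pos: [0.45, 0.1669, 0.0388]
ee_rot: [3.141, -0.002, -3.032]
force: [1.4, 0.7, 0.6]
width: 0.0877
```

Call:
{"method": "apply_moves", "body": {"increments": [0,0,0,0,0,0,0,0,0,0,0,0,0,0,0,0,0,0,0,0,0,0,0,0,0,0,0,0,0,0,0,0,0,0,0,0,0,0,0,0,0,0], "hand": 1}}

```text
t: 10.13
eef_pos: [0.4512, 0.1682, 0.0417]
ee_rot: [3.137, 0.002, -3.032]
force: [-6.2, 0.7, 4.8]
width: 0.0464
```

Call:
{"method": "apply_moves", "body": {"increments": [0,0,0,0,0,0,0,0,0,0,0,0,0,0,0,0,0,0]}}

```text
t: 10.38
eef_pos: [0.4508, 0.168, 0.0417]
ee_rot: [3.138, 0.002, -3.032]
force: [-0.8, -0.4, 0.4]
width: 0.0448
```

Call:
{"method": "apply_moves", "body": {"increments": [0,0,0.01,0,0,0,0,0,0.02,0,0,0,0,0,0.025,0,0,0,0,0,0.025,0,0,0,0,0,0.025,0,0,0,0,0,0.01,0,0,0,0,0,0,0,0,0]}}

```text
t: 10.97
eef_pos: [0.4452, 0.1636, 0.1554]
ee_rot: [-3.139, -0.012, -3.036]
force: [0.7, 0.5, -5.4]
width: 0.0449
```

```bash
python3 - <<'E'
from h import *
s=arm.get_state();print(s["q"],s["eef_pos"],s["ee_rot"],s["force"],s["width"])
t=cv2.cvtColor(optics.grab_frame("top"),cv2.COLOR_RGB2BGR);s=cv2.cvtColor(optics.grab_frame("side"),cv2.COLOR_RGB2BGR)
R=lambda im,x,y:cv2.resize(im[y:y+90,x:x+80],(400,450),interpolation=cv2.INTER_CUBIC)
cv2.imwrite("pics/f1.png",np.hstack([R(t,160,170),R(s,180,140)]))
E
```

```text
[ 0.76447916  0.1083154  -0.52289194 -0.00591103 -0.95064915 -0.65503872] [0.44518813 0.16364674 0.1553652 ] [-3.1386342  -0.01168464 -3.03563133] [ 0.713167    0.52529621 -5.38857005] 0.04494715838000137
```

View pics/f1.png

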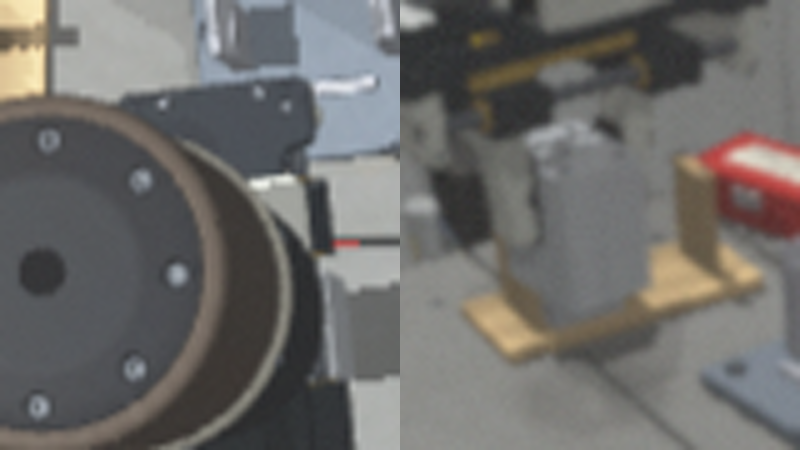

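```bash
python3 - <<'E'
from h import *
z=.1137
a=atz("side",(210.,204.),z);b=atz("side",(228.2,197),z);print(a,b)
m=(a+b)[:2]/2; yaw=.106
print("block c est",m+.03*np.array([-np.sin(yaw),np.cos(yaw)]))
# pocket by cheek features in the initial side picture: cheek tops/bottoms (scale-5 crop at 190,165)
S=lambda x,y:(190+x/5-.4,165+y/5-.4)
print("near cheek bottom front edge", atz("side",S(425,277),.012),atz("side",S(470,290),.012), "far cheek",atz("side",S(338,228),.012))
c,y=np.array([.607,.082]),.0961
for p in [(-.015,.075-.0325,.012),(-.015,.075-.0325,.079),(-.015,.075+.0325,.012),(.015,.1075,.079),(0,.075,.012),(-.025,.075,.017),(-.0625,.135,.012)]:
    P=np.append(off(c,y,p[0],p[1]),p[2]); print(p,P,"top x4",(proj("top",P)-[120,135])*4,"side x5",(proj("side",P)-[190,165])*5)
E
```

```text
[0.4118798  0.12789618 0.1137    ] [0.46371647 0.13478204 0.1137    ]
block c est [0.43462409 0.16117073]
near cheek bottom front edge [0.58690463 0.12338594 0.012     ] [0.59880181 0.09798431 0.012     ] far cheek [0.576881   0.19742106 0.012     ]
(-0.015, 0.042499999999999996, 0.012) [0.58799124 0.12286462 0.012     ] top x4 [467.1103818  182.71325042] side x5 [425.24079381 274.79627246]
(-0.015, 0.042499999999999996, 0.079) [0.58799124 0.12286462 0.079     ] top x4 [457.0680698  166.97315588] side x5 [421.1399581  163.15868546]
(-0.015, 0.1075, 0.012) [0.58175435 0.18756471 0.012     ] top x4 [362.73655712 193.6384779 ] side x5 [352.63596156 230.45649337]
(0.015, 0.1075, 0.079) [0.61161593 0.19044327 0.079     ] top x4 [342.14989919 128.18121066] side x5 [390.79558545 105.70676555]
(0, 0.075, 0.012) [0.59980359 0.15665395 0.012     ] top x4 [412.63928433 164.31318663] side x5 [409.98651754 243.21609203]
(-0.025, 0.075, 0.017) [0.57491894 0.15425514 0.017     ] top x4 [415.53619312 203.08030101] side x5 [373.1745181  250.23277225]
(-0.0625, 0.135, 0.012) [0.53183484 0.21038009 0.012     ] top x4 [325.52094472 274.19817388] side x5 [253.70286053 240.09901193]
```

Call:
{"method": "apply_moves", "body": {"increments": [0.008,0,0,0,-0.006,-0.005,0.016,-0.001,0,0,-0.006,-0.005,0.018,-0.001,0,0,0,0,0.02,-0.001,0,0,0,0,0.02,-0.001,0,0,0,0,0.02,-0.001,0,0,0,0,0.018,-0.001,0,0,0,0,0.014,-0.001,0,0,0,0,0.008,0,0,0,0,0,0.003,0,0,0,0,0,0,0,0,0,0,0]}}

```text
t: 11.98
eef_pos: [0.5982, 0.1493, 0.1337]
ee_rot: [-3.123, -0.022, -3.05]
force: [-0.3, -0.4, -4.9]
width: 0.045
```

Call:
{"method": "apply_moves", "body": {"increments": [0.001,0.004,0.004,0.01,-0.012,0.003,0,0.004,0.002,0.009,-0.01,0.002,0,0,0,0,0,0,0,0,0,0,0,0]}}

```text
t: 12.32
eef_pos: [0.5969, 0.1577, 0.1386]
ee_rot: [-3.141, 0.001, -3.044]
force: [0.9, 0.0, -4.9]
width: 0.0449
```

```bash
python3 - <<'E'
from h import *
s=arm.get_state();print(s["q"],s["eef_pos"],s["ee_rot"],s["force"],s["width"])
t=cv2.cvtColor(optics.grab_frame("top"),cv2.COLOR_RGB2BGR);s=cv2.cvtColor(optics.grab_frame("side"),cv2.COLOR_RGB2BGR)
cv2.imwrite("pics/top_g.png",t);cv2.imwrite("pics/side_g.png",s)
R=lambda im,x,y,f:cv2.resize(im[y:y+80,x:x+60],(60*f,80*f),interpolation=cv2.INTER_CUBIC)
cv2.imwrite("pics/g1.png",np.hstack([R(t,195,140,6),R(s,245,150,6)]))
E
```

```text
[ 0.57471135  0.34328387 -0.2516372   0.00098492 -0.97545339 -0.47816009] [0.59686838 0.15768642 0.13859337] [-3.14106246e+00  7.49698054e-04 -3.04448903e+00] [ 0.89413206  0.02260426 -4.94694191] 0.04489585033724723
```

View pics/g1.png

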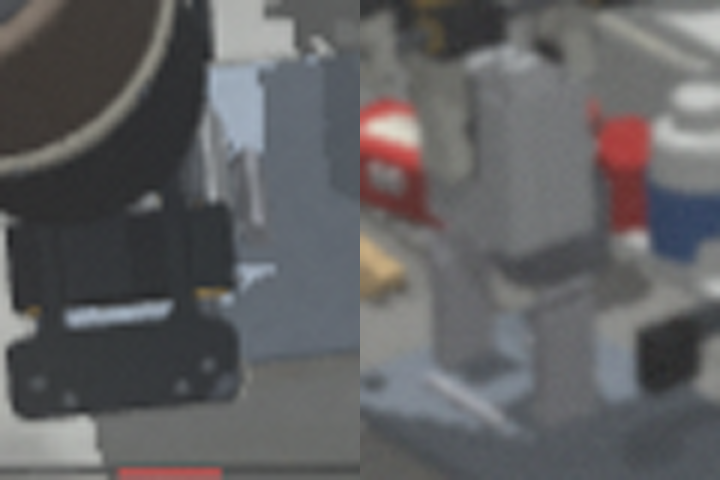

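Call:
{"method": "apply_moves", "body": {"increments": [0.0025,0,-0.006,0,0,0,0,0,-0.008,0,0,0,0,0,-0.008,0,0,0,0,0,-0.006,0,0,0]}}

```text
t: 12.75
eef_pos: [0.6003, 0.1586, 0.111]
ee_rot: [3.14, 0.005, -3.043]
force: [0.6, 0.1, -5.2]
width: 0.045
```

Call:
{"method": "apply_moves", "body": {"increments": [-0.0005,-0.0005,-0.009,0,0.004,-0.002,0,0,-0.01,0,0,0,0,0,-0.01,0,0,0,0,0,-0.008,0,0,0]}}

```text
t: 13.08
eef_pos: [0.6016, 0.1602, 0.0725]
ee_rot: [3.137, 0.006, -3.044]
force: [-0.5, 0.2, -5.7]
width: 0.0446
```

Call:
{"method": "apply_moves", "body": {"increments": [-0.0015,-0.0025,0,-0.004,0.006,0,-0.0005,-0.0005,-0.004,0,0,0,0,0,-0.006,0,0,0,0,0,-0.004,0,0,0,0,0,-0.002,0,0,0]}}

```text
t: 13.5
eef_pos: [0.6003, 0.1589, 0.0531]
ee_rot: [3.14, -0.0, -3.043]
force: [-4.9, -0.1, 15.6]
width: 0.0449
```

Call:
{"method": "apply_moves", "body": {"increments": [0,0,0.0005,0,0,0,0,0,0,0,0,0,0,0,0,0,0,0,0,0,0,0,0,0,0,0,0,0,0,0], "hand": 0}}

```text
t: 13.92
eef_pos: [0.6018, 0.1581, 0.0543]
ee_rot: [3.141, 0.002, -3.042]
force: [0.5, -0.1, 0.0]
width: 0.0727
```

Call:
{"method": "apply_moves", "body": {"increments": [0,0,0.008,0,0,0,0,0,0.02,0,0,0,0,0,0.03,0,0,0,0,0,0.035,0,0,0,0,0,0.035,0,0,0,0,0,0.03,0,0,0,0,0,0.015,0,0,0]}}

```text
t: 14.5
eef_pos: [0.5981, 0.1549, 0.2337]
ee_rot: [-3.138, -0.006, -3.043]
force: [1.3, 0.7, 1.0]
width: 0.0874
```

Call:
{"method": "apply_moves", "body": {"increments": [-0.006,-0.0135,0,0,0,0.056,-0.012,-0.027,0,0,0,0.112,-0.012,-0.027,0,0,0,0.112,-0.012,-0.027,0,0,0,0.112,-0.012,-0.027,0,0,0,0.112,-0.012,-0.027,0,0,0,0.112,-0.012,-0.027,0,0,0,0.112,-0.012,-0.027,0,0,0,0.112,-0.012,-0.027,-0.005,0,0,0.112,-0.012,-0.027,-0.005,0,0,0.112,-0.012,-0.027,-0.005,0,0,0.112,-0.012,-0.027,-0.005,0,0,0.112,-0.012,-0.027,-0.005,0,0,0.112,-0.012,-0.027,-0.005,0,0,0.112,-0.006,-0.0135,0,0,0,0.056,0,0,0,0,0,0]}}

```text
t: 15.83
eef_pos: [0.4228, -0.2366, 0.2255]
ee_rot: [-3.125, 0.016, -1.391]
force: [-0.4, 0.7, -0.4]
width: 0.0878
```

```bash
python3 - <<'E'
from h import *
s=arm.get_state();print(s["q"],s["eef_pos"],s["ee_rot"])
t=cv2.cvtColor(optics.grab_frame("top"),cv2.COLOR_RGB2BGR);s=cv2.cvtColor(optics.grab_frame("side"),cv2.COLOR_RGB2BGR)
cv2.imwrite("pics/top_h.png",t);cv2.imwrite("pics/side_h.png",s)
R=lambda im,x,y,f:cv2.resize(im[y:y+80,x:x+65],(65*f,80*f),interpolation=cv2.INTER_CUBIC)
cv2.imwrite("pics/h1.png",np.hstack([R(t,195,140,6),R(s,245,150,6)]))
E
```

```text
[-0.11951034  0.04831909 -0.40581205 -0.02223903 -1.10527019  1.87997994] [ 0.42282706 -0.2365585   0.22554794] [-3.12474985  0.01559951 -1.39086173]
```

View pics/h1.png

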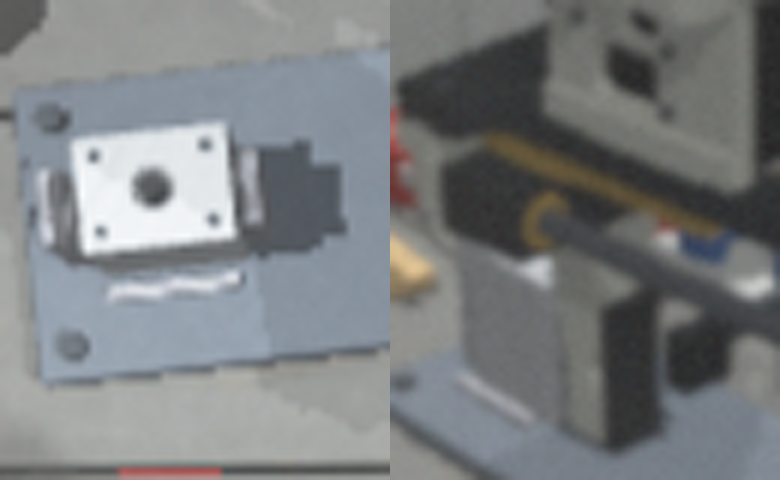

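The block sits squarely between the cheeks and lips, with its bore at top pixel ≈(219.9,170.8). Next I centre over the steel rod.

Call:
{"method": "apply_moves", "body": {"increments": [0.003,0.007,-0.01,-0.009,0.007,-0.042,0.003,0.0065,-0.015,-0.009,0.007,-0.042,0,0,-0.015,0,0,0,0,0,-0.005,0,0,0,0,0,0,0,0,0]}}

```text
t: 16.35
eef_pos: [0.4331, -0.2183, 0.1826]
ee_rot: [-3.134, -0.003, -1.488]
force: [-0.1, 0.6, 0.2]
width: 0.0879
```

```bash
python3 - <<'E'
from h import *
B=lambda x,y:(195+x/6-.42,140+y/6-.42)
np.set_printoptions(precision=4,suppress=True)
print("bore",atz("top",B(152,187),.082)); k,y,r=fitrect("top",[B(72,140),B(230,122),B(238,238),B(82,255)],.082,.0225,.03);print(k,y,r.tolist())
optics.grab_frame("side")
print([(x["point"],x["conf"],atz("side",x["point"],.13)) for x in finder.landmark_of("side","rod_top")])
E
```

```text
bore [0.602  0.1562 0.082 ]
[0.6014 0.1549] 0.0943500190283471 [[-0.0001, 0.0007], [0.0008, -0.0014], [-0.0002, -0.0002], [-0.0006, 0.0009]]
[([299.3, 271.7], 0.63, array([ 0.4187, -0.2254,  0.13  ])), ([326.1, 306.1], 0.58, array([ 0.4014, -0.3214,  0.13  ]))]
```

Call:
{"method": "apply_moves", "body": {"increments": [-0.0025,-0.003,-0.008,0.002,0.004,0.007,-0.002,-0.002,-0.015,0.001,0.003,0.006,0,0,-0.016,0,0,0,0,0,-0.015,0,0,0,0,0,-0.01,0,0,0,0,0,-0.004,0,0,0,0,0,0,0,0,0]}}

```text
t: 17.03
eef_pos: [0.4315, -0.2254, 0.1166]
ee_rot: [-3.131, -0.001, -1.472]
force: [0.0, 1.1, 0.5]
width: 0.0878
```

Call:
{"method": "apply_moves", "body": {"increments": [-0.003,0.002,-0.006,0,0.01,0,0,0,-0.001,0,0,0,0,0,0,0,0,0]}}

```text
t: 17.28
eef_pos: [0.4291, -0.2237, 0.1104]
ee_rot: [-3.14, -0.001, -1.472]
force: [-0.5, 0.1, -0.2]
width: 0.0875
```

Call:
{"method": "apply_moves", "body": {"increments": [0,0,0,0,0,0,0,0,0,0,0,0,0,0,0,0,0,0,0,0,0,0,0,0,0,0,0,0,0,0,0,0,0,0,0,0,0,0,0,0,0,0,0,0,0,0,0,0,0,0,0,0,0,0], "hand": 1, "force": 15}}

```text
t: 18.03
eef_pos: [0.4304, -0.2238, 0.1124]
ee_rot: [-3.137, -0.002, -1.472]
force: [0.4, -0.5, -0.4]
width: 0.033
```

Call:
{"method": "apply_moves", "body": {"increments": [-0.001,0,-0.001,0,0.003,0,0,0,0,0,0,0,0,0,0,0,0,0,0,0,0,0,0,0,0,0,0,0,0,0]}}

```text
t: 18.45
eef_pos: [0.4294, -0.2239, 0.1113]
ee_rot: [-3.14, -0.001, -1.471]
force: [-0.4, -0.0, 0.5]
width: 0.0193
```

Call:
{"method": "apply_moves", "body": {"increments": [0,0,0.01,0,0,0,0,0,0.018,0,0,0,0,0,0.02,0,0,0,0,0,0.025,0,0,0,0,0,0.03,0,0,0,0,0,0.02,0,0,0,0,0,0.005,0,0,0,0,0,0,0,0,0]}}

```text
t: 19.12
eef_pos: [0.4257, -0.223, 0.242]
ee_rot: [3.136, 0.001, -1.473]
force: [-0.1, 0.1, -0.9]
width: 0.0194
```

Call:
{"method": "apply_moves", "body": {"increments": [0.003,0.007,0.006,0,0,0,0.009,0.019,0.006,0,0,0,0.0125,0.0271,0.006,0,0,0,0.0125,0.0271,0.003,0,0,0,0.0125,0.0271,0,0,0,0,0.0125,0.0271,0,0,0,0,0.0125,0.0271,0,0,0,0,0.0125,0.0271,0,0,0,0,0.0125,0.0271,0,0,0,0,0.0125,0.0271,0,0,0,0,0.0125,0.0271,0,0,0,0,0.0125,0.0271,0,0,0,0,0.0125,0.0271,0,0,0,0,0.0125,0.0271,0,0,0,0,0.009,0.019,0,0,0,0,0.003,0.007,0,0,0,0,0,0,0,0,0,0]}}

```text
t: 20.53
eef_pos: [0.5947, 0.1804, 0.2403]
ee_rot: [3.102, -0.003, -1.478]
force: [-0.1, 0.2, -1.3]
width: 0.0197
```

Call:
{"method": "apply_moves", "body": {"increments": [0.003,-0.008,0,0.003,-0.015,0,0.003,-0.01,-0.005,0.003,-0.015,0,0,-0.005,-0.01,0,-0.009,0,0,0,-0.01,0,0,0,0,0,0,0,0,0,0,0,0,0,0,0]}}

```text
t: 21.03
eef_pos: [0.5974, 0.1518, 0.2104]
ee_rot: [3.138, -0.003, -1.48]
force: [-0.6, -0.3, 0.1]
width: 0.0195
```

Call:
{"method": "apply_moves", "body": {"increments": [0.004,0.005,-0.006,-0.003,-0.003,0.002,0,0,-0.006,0,0,0,0,0,0,0,0,0]}}

```text
t: 21.28
eef_pos: [0.602, 0.1567, 0.1985]
ee_rot: [-3.141, -0.006, -1.479]
force: [0.2, -0.4, -1.3]
width: 0.0193
```

```bash
python3 - <<'E'
from h import *
s=arm.get_state();p=s["eef_pos"];print(s["q"],p,s["ee_rot"])
s=cv2.cvtColor(optics.grab_frame("side"),cv2.COLOR_RGB2BGR);cv2.imwrite("pics/side_i.png",s)
im=cv2.resize(s[150:220,240:310],(770,770),interpolation=cv2.INTER_CUBIC)[60:660]
cv2.imwrite("pics/i1.png",im)
for n,P in [("bore",(.602,.156,.082)),("tip",(p[0],p[1],p[2]-.1013)),("neck",(p[0],p[1],p[2]-.02))]:
    print(n,(proj("side",P)-[240,150]+.45)*11-[0,60])
E
```

```text
[ 0.57149962  0.29961432 -0.16848384  0.00624947 -1.1047382   1.08835785] [0.60200834 0.15667426 0.19846253] [-3.14081929 -0.00589074 -1.47892345]
bore [355.85352028 391.4756721 ]
tip [352.15619438 333.9094727 ]
neck [339.66718551  17.71860724]
```

View pics/i1.png

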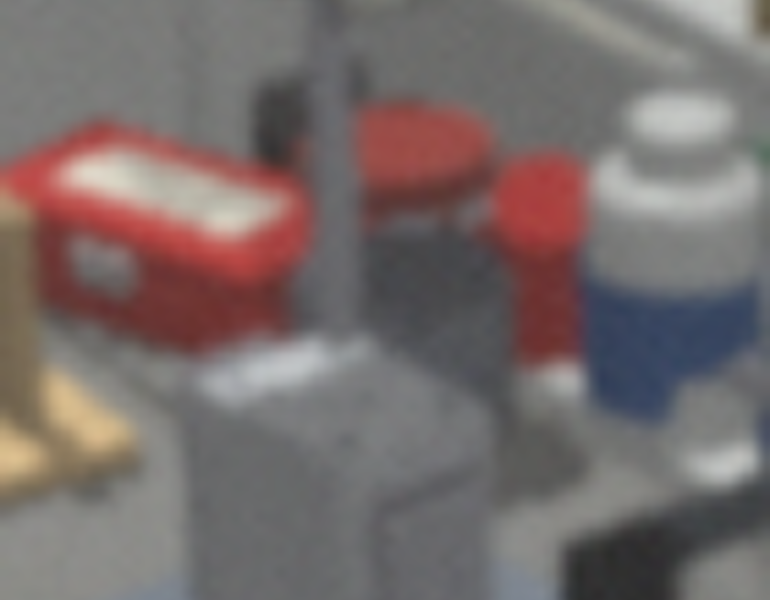

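```bash
python3 - <<'E'
from h import *
c,y=np.array([.6015,.1557]),.0955
for a,b in[(-1,1),(1,1),(1,-1),(-1,-1),(0,0)]:
    P=np.append(off(c,y,a*.0225,b*.03),.082);print((a,b),((proj("side",P)-[240,150]+.45)*11-[0,60]).round())
g=cv2.cvtColor(cv2.imread("pics/side_i.png"),cv2.COLOR_BGR2GRAY).astype(int)
for r in range(157,190,3): print(r,g[r,264:280])
b=cv2.cvtColor(cv2.imread("pics/side_i.png"),cv2.COLOR_BGR2GRAY)
print("bore region");print(g[183:202,258:286])
E
```

```text
(-1, 1) [206. 379.]
(1, 1) [352. 326.]
(1, -1) [505. 406.]
(-1, -1) [358. 463.]
(0, 0) [355. 392.]
157 [122 122 119 114 101  95  92  97 105 105 105 108 108 108 109 110]
160 [122 123 121 112 103 104 104 101  98 103 108 108 109 108 107 109]
163 [ 82  81  77  81  98 106 104  93  81  89 103 105 105 104 106 107]
166 [ 64  66  65  71  89 101 106 105 101  98  99  97  99  97  99  98]
169 [ 55  57  67  84  95 103 107 106 102 102 100  99  99 101  98 101]
172 [118 111  96  90  92 100 106 105  98  84  79  77  76  76  73  72]
175 [144 123 105  97  97 102 104 104  95  82  77  82  90  91  92  88]
178 [ 95  97  94 100 100 103 104 103  92  80  74  72  69  70  72  72]
181 [ 66  72  82  91  95  99 104 101  94  79  70  72  72  74  72  72]
184 [ 73  74  78  82  89  98 104 105  94  85  82  80  78  74  75  78]
187 [156 166 174 179 179 161 147 149 148 133 117 100  99  88  87  83]
bore region
[[ 69  68  68  72  71  70  68  70  76  84  91  99 103 103  92  81  79  76
   77  74  72  75  74  78  78  80  81  78]
 [ 70  69  68  73  74  76  73  74  78  82  89  98 104 105  94  85  82  80
   78  74  75  78  78  82  8
[... 1304 characters left out ...]
105 104 105 106 106 106 105 105 105 110 111 115 113 113 115 120 123 117
  119 116 116 117 117 118 111 111 103  91]
 [104 102 104 105 106 105 104 104 105 105 110 111 115 114 119 120 119 120
  114 114 116 115 115 110 105 103 104  93]
 [103 104 105 106 105 105 105 105 104 103 107 105 108 115 118 118 118 118
  117 114 109 106 100  99  98 101 102  95]
 [105 105 106 104 105 107 105 105 104 104 104 104 109 111 115 116 109 110
  107 105 101  94  94  95 100 105 102  93]
 [102 105 106 105 106 105 105 105 105 104 104 102 107 112 116 110 105 101
   98  94  95  96  99 106 106 105 100  95]
 [ 99 105 105 105 107 106 106 104 104 105 103 105 109 112 112 107  97  92
   94  97 102 106 107 107 107 105 105 103]]
```

Call:
{"method": "apply_moves", "body": {"increments": [0.0005,-0.0005,-0.005,-0.003,0,0.002,0,0,-0.005,0,0,0,0,0,-0.003,0,0,0,0,0,-0.002,0,0,0]}}

```text
t: 21.67
eef_pos: [0.6035, 0.1571, 0.1834]
ee_rot: [-3.139, -0.009, -1.475]
force: [0.0, -0.3, -1.1]
width: 0.0199
```

Call:
{"method": "apply_moves", "body": {"increments": [-0.0012,-0.0005,-0.001,0.009,0.002,0,0,0,-0.002,0,0,0,0,0,-0.002,0,0,0]}}

```text
t: 21.92
eef_pos: [0.6021, 0.1567, 0.1775]
ee_rot: [-3.141, 0.001, -1.475]
force: [0.3, -0.9, -1.6]
width: 0.0194
```

Call:
{"method": "apply_moves", "body": {"increments": [0,0,-0.003,0,0,0,0,0,-0.004,0,0,0,0,0,-0.004,0,0,0]}}

```text
t: 22.17
eef_pos: [0.6025, 0.1567, 0.1664]
ee_rot: [-3.139, 0.002, -1.475]
force: [-0.7, 0.4, -1.4]
width: 0.0197
```

Call:
{"method": "apply_moves", "body": {"increments": [-0.0003,0,-0.004,0,0,0,0,0,-0.004,0,0,0,0,0,-0.003,0,0,0]}}

```text
t: 22.42
eef_pos: [0.6019, 0.1566, 0.1538]
ee_rot: [-3.14, 0.002, -1.476]
force: [-0.1, 1.1, -0.7]
width: 0.0196
```

Call:
{"method": "apply_moves", "body": {"increments": [-0.0003,0,-0.003,0,0.002,0,0,0,-0.003,0,0,0]}}

```text
t: 22.58
eef_pos: [0.6016, 0.1566, 0.1469]
ee_rot: [3.141, 0.002, -1.475]
force: [1.1, 0.1, -0.9]
width: 0.0193
```

Call:
{"method": "apply_moves", "body": {"increments": [-0.0003,0,-0.003,0,0,0,0,0,-0.003,0,0,0]}}

```text
t: 22.75
eef_pos: [0.6015, 0.1567, 0.1403]
ee_rot: [3.141, 0.002, -1.475]
force: [-0.1, -0.3, -0.7]
width: 0.0196
```

Call:
{"method": "apply_moves", "body": {"increments": [0,0,-0.0025,0,0,0,0,0,-0.0025,0,0,0]}}

```text
t: 22.92
eef_pos: [0.6048, 0.1575, 0.1387]
ee_rot: [-3.135, 0.002, -1.473]
force: [-0.9, -0.5, 15.7]
width: 0.0191
```

Call:
{"method": "apply_moves", "body": {"increments": [0,0,-0.002,0,0,0,0,0,-0.0015,0,0,0]}}

```text
t: 23.08
eef_pos: [0.6072, 0.1581, 0.1388]
ee_rot: [-3.128, 0.003, -1.472]
force: [-2.6, -0.2, 6.7]
width: 0.0191
```

Call:
{"method": "apply_moves", "body": {"increments": [0,0,-0.002,0,0,0,0,0,-0.001,0,0,0]}}

```text
t: 23.25
eef_pos: [0.6085, 0.1582, 0.139]
ee_rot: [-3.124, 0.003, -1.471]
force: [-2.6, 0.2, 3.0]
width: 0.0194
```

Call:
{"method": "apply_moves", "body": {"increments": [-0.003,-0.0005,0.0005,0,0.009,-0.002,-0.003,-0.0005,0.0005,0,0.008,-0.002,0,0,0,0,0,0]}}

```text
t: 23.5
eef_pos: [0.6023, 0.1574, 0.1404]
ee_rot: [-3.141, 0.005, -1.475]
force: [0.6, 0.4, -1.1]
width: 0.0191
```

Call:
{"method": "apply_moves", "body": {"increments": [0,0,0,0,0,0,0,0,0,0,0,0,0,0,0,0,0,0,0,0,0,0,0,0,0,0,0,0,0,0], "hand": 0.4}}

```text
t: 23.92
eef_pos: [0.6022, 0.1572, 0.1399]
ee_rot: [3.141, 0.005, -1.475]
force: [0.2, 0.2, 0.0]
width: 0.0471
```

Call:
{"method": "apply_moves", "body": {"increments": [0,0,0.01,0,0,0,0,0,0.02,0,0,0,0,0,0.02,0,0,0,0,0,0.01,0,0,0,0,0,0,0,0,0]}}

```text
t: 24.33
eef_pos: [0.6013, 0.1566, 0.2032]
ee_rot: [3.138, 0.003, -1.475]
force: [0.5, -0.6, 0.3]
width: 0.0528
```

Call:
{"method": "apply_moves", "body": {"increments": [0,0,-0.008,0,-0.003,0,0,0,-0.008,0,0,0,0,0,-0.006,0,0,0,0,0,0,0,0,0,0,0,0,0,0,0,0,0,0,0,0,0,0,0,0,0,0,0,0,0,0,0,0,0], "hand": 1}}

```text
t: 25.0
eef_pos: [0.599, 0.1557, 0.1742]
ee_rot: [3.136, 0.001, -1.476]
force: [-0.6, 0.6, 0.0]
width: 0.0048
```

Call:
{"method": "apply_moves", "body": {"increments": [0.002,0.001,-0.002,0,-0.005,0,0,0,-0.001,0,0,0,0,0,0,0,0,0]}}

```text
t: 25.25
eef_pos: [0.6015, 0.1569, 0.1711]
ee_rot: [-3.142, 0.001, -1.476]
force: [0.0, -0.5, -0.5]
width: 0.0004
```

Call:
{"method": "apply_moves", "body": {"increments": [0,0,-0.001,0,0,0,0,0,0,0,0,0]}}

```text
t: 25.42
eef_pos: [0.6016, 0.157, 0.1702]
ee_rot: [-3.141, 0.001, -1.476]
force: [-0.3, 0.2, 0.1]
width: 0.0006
```

Call:
{"method": "apply_moves", "body": {"increments": [0,0,-0.0008,0,0,0,0,0,0,0,0,0]}}

```text
t: 25.58
eef_pos: [0.6017, 0.157, 0.1695]
ee_rot: [-3.141, 0.001, -1.475]
force: [-0.4, 0.3, -0.4]
width: 0.0002
```

Call:
{"method": "apply_moves", "body": {"increments": [0,0,-0.0008,0,0,0,0,0,0,0,0,0]}}

```text
t: 25.75
eef_pos: [0.6023, 0.1572, 0.1695]
ee_rot: [-3.139, 0.001, -1.475]
force: [0.3, 0.0, 0.8]
width: 0.0002
```

Call:
{"method": "apply_moves", "body": {"increments": [0,0,-0.001,0,0,0]}}

```text
t: 25.83
eef_pos: [0.6027, 0.1573, 0.1692]
ee_rot: [-3.138, 0.002, -1.475]
force: [0.1, 0.5, 7.5]
width: 0.0007
```

Call:
{"method": "apply_moves", "body": {"increments": [0,0,0.008,0,-0.003,0,0,0,0.015,0,0,0,-0.002,-0.008,0.01,0,0,0,-0.004,-0.018,0,0,0,0,-0.004,-0.02,0,0,0,0,-0.004,-0.02,0,0,0,0,-0.004,-0.02,0,0,0,0,-0.004,-0.02,0,0,0,0,-0.004,-0.02,0,0,0,0,-0.004,-0.02,0,0,0,0,-0.001,-0.01,0,0,0,0,0,-0.003,0,0,0,0,0,0,0,0,0,0], "hand": 0.5}}

```text
t: 26.92
eef_pos: [0.563, -0.0171, 0.2039]
ee_rot: [-3.137, 0.002, -1.477]
force: [0.1, 0.2, -0.6]
width: 0.0437
```

Call:
{"method": "apply_moves", "body": {"increments": [0.004,0.006,-0.008,0,0.003,0,0.004,0.005,-0.012,0,0,0,0,0,-0.018,0,0,0,0,0,-0.016,0,0,0,0,0,-0.008,0,0,0,0,0,0,0,0,0]}}

```text
t: 27.42
eef_pos: [0.5731, -0.0009, 0.1359]
ee_rot: [-3.139, 0.003, -1.474]
force: [-0.7, -0.5, -0.1]
width: 0.0442
```

```bash
python3 - <<'E'
from h import *
s=arm.get_state();p=s["eef_pos"];print(p,s["ee_rot"],s["force"])
s=cv2.cvtColor(optics.grab_frame("side"),cv2.COLOR_RGB2BGR);cv2.imwrite("pics/side_j.png",s)
im=cv2.resize(s[135:235,235:355],(720,600),interpolation=cv2.INTER_CUBIC)
cv2.imwrite("pics/j1.png",im)
E
```

```text
[ 0.57309836 -0.00087254  0.13593077] [-3.13881655  0.00337602 -1.47449581] [-0.69143622 -0.51742914 -0.08621123]
```

View pics/j1.png

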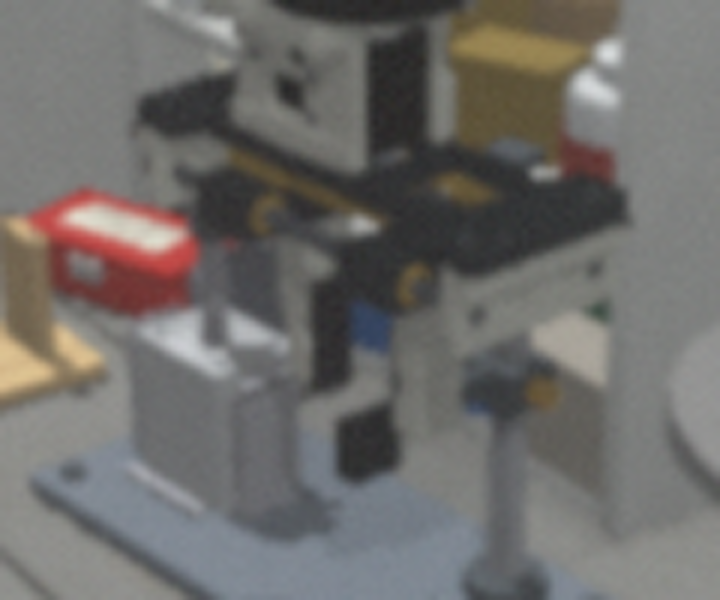

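The tab (crop (368,440)) lies between the fingers, and the rod stands in the block. I lower and grip.

Call:
{"method": "apply_moves", "body": {"increments": [-0.001,-0.003,-0.01,0,0.003,0,-0.001,-0.002,-0.012,0,0,0,0,0,-0.006,0,0,0,0,0,0,0,0,0]}}

```text
t: 27.8
eef_pos: [0.573, -0.0044, 0.1079]
ee_rot: [-3.139, 0.004, -1.472]
force: [-0.3, -0.4, 0.1]
width: 0.0443
```

Call:
{"method": "apply_moves", "body": {"increments": [0,0,0,0,0,0,0,0,0,0,0,0,0,0,0,0,0,0,0,0,0,0,0,0,0,0,0,0,0,0], "hand": 1, "force": 15}}

```text
t: 28.22
eef_pos: [0.5744, -0.0041, 0.11]
ee_rot: [-3.136, 0.004, -1.472]
force: [-1.1, 0.3, -0.2]
width: 0.0159
```

Call:
{"method": "apply_moves", "body": {"increments": [0,0,0,0,0,0,0,0,0,0,0,0]}}

```text
t: 28.38
eef_pos: [0.5743, -0.0029, 0.1102]
ee_rot: [-3.136, 0.006, -1.472]
force: [1.9, -2.0, -1.7]
width: 0.0139
```

Call:
{"method": "apply_moves", "body": {"increments": [0,0,0.006,0,0,0,0,0,0.009,0,0,0,0,0,0.01,0,0,0,0,0,0.01,0,0,0,0,0,0.006,0,0,0,0,0,0.001,0,0,0]}}

```text
t: 28.88
eef_pos: [0.5743, -0.003, 0.157]
ee_rot: [-3.135, 0.006, -1.472]
force: [0.2, -0.5, -2.7]
width: 0.0139
```

Call:
{"method": "apply_moves", "body": {"increments": [0,0,0,0,0,0,0,0,0,0,0,0,0,0,0,0,0,0], "hand": 0.6}}

```text
t: 29.13
eef_pos: [0.5747, -0.0032, 0.159]
ee_rot: [-3.133, 0.006, -1.472]
force: [-0.3, 0.4, -0.5]
width: 0.0287
```

Call:
{"method": "apply_moves", "body": {"increments": [0,0,0.006,0,0,0,0,0,0.012,0,0,0,0,0,0.012,0,0,0,0,0,0.006,0,0,0]}}

```text
t: 29.47
eef_pos: [0.5734, -0.0038, 0.1948]
ee_rot: [-3.137, 0.005, -1.472]
force: [0.5, 1.6, -0.1]
width: 0.0348
```

Call:
{"method": "apply_moves", "body": {"increments": [-0.002,-0.002,0,-0.005,0.006,-0.002,0,0,0,0,0,0,0,0,0,0,0,0,0,0,0,0,0,0,0,0,0,0,0,0], "hand": 1}}

```text
t: 29.88
eef_pos: [0.5713, -0.0061, 0.1951]
ee_rot: [3.14, 0.0, -1.474]
force: [0.3, -0.4, -0.4]
width: 0.0072
```

Call:
{"method": "apply_moves", "body": {"increments": [0,0,-0.005,0,0,0,0,0,-0.004,0,0,0,0,0,-0.002,0,0,0,0,0,-0.002,0,0,0,0,0,-0.002,0,0,0]}}

```text
t: 30.3
eef_pos: [0.571, -0.0061, 0.1776]
ee_rot: [3.138, -0.0, -1.474]
force: [-0.7, 0.5, 3.1]
width: 0.0002
```

Call:
{"method": "apply_moves", "body": {"increments": [0,0,-0.002,0,0,0,0,0,-0.002,0,0,0]}}

```text
t: 30.47
eef_pos: [0.571, -0.0061, 0.1734]
ee_rot: [3.138, -0.0, -1.474]
force: [-1.1, 0.5, 2.9]
width: 0.0004
```

Call:
{"method": "apply_moves", "body": {"increments": [0,0,-0.002,0,-0.003,0,0,0,-0.0013,0,0,0]}}

```text
t: 30.63
eef_pos: [0.571, -0.0061, 0.1698]
ee_rot: [3.141, -0.001, -1.474]
force: [-1.2, 1.2, 3.4]
width: 0.0005
```

Call:
{"method": "apply_moves", "body": {"increments": [0,0,0,0,0,0]}}

```text
t: 30.72
eef_pos: [0.571, -0.0061, 0.1695]
ee_rot: [3.141, -0.001, -1.474]
force: [-0.0, 0.9, 1.3]
width: 0.0005
```

Call:
{"method": "apply_moves", "body": {"increments": [0,0,0.008,0,0,0,0,0,0.02,0,0,0,0,0,0.03,0,0,0,0,0,0.03,0,0,0,-0.02,0,0.02,0,0,0,-0.03,-0.01,0.01,0,0,0,-0.03,-0.02,0,0,0,0,-0.03,-0.03,0,0,0,0,-0.02,-0.03,0,0,0,0,0,-0.03,0,0,0,0,0,-0.03,0,0,0,0,0,-0.02,0,0,0,0,0,0,0,0,0,0]}}

```text
t: 31.8
eef_pos: [0.4326, -0.1815, 0.2988]
ee_rot: [-3.136, -0.003, -1.469]
force: [-0.3, -0.2, 0.1]
width: 0.0007
```

```bash
python3 - <<'E'
from h import *
s=cv2.cvtColor(optics.grab_frame("side"),cv2.COLOR_RGB2BGR)
t=cv2.cvtColor(optics.grab_frame("top"),cv2.COLOR_RGB2BGR)
def P(n):
    r=[finder.landmark_of(c,n) for c in("side","top")]; print(n,[[(np.round(x["point"],1).tolist(),round(x["conf"],2)) for x in q] for q in r])
    if r[0] and r[1]: print(tri(r[0][0]["point"],r[1][0]["point"]))
for n in("rod_top","cursor_tip","cursor_tab"):P(n)
for n,p in[("rodtop",(.602,.157,.1583)),("tip",(.6405,.0471,.1583)),("tabtop",(.5704,-.0065,.1583))]: print(n,(proj("side",p)-[235,145]+.42)*6,(proj("top",p)-[195,130]+.4)*5)
a=cv2.resize(s[145:245,235:340],(630,600),interpolation=cv2.INTER_CUBIC)
cv2.imwrite("pics/k1.png",a)
E
```

```text
rod_top [[([326.7, 306.2], 0.78), ([265.9, 164.1], 0.53)], [([213.1, 166.9], 0.64), ([251.3, 173.4], 0.47)]]
(array([ 0.75221912,  0.19979794, -0.42869376]), np.float64(0.09747931562153393))
cursor_tip [[([307.0, 171.5], 0.93)], [([264.4, 148.7], 0.89)]]
(array([0.6369934 , 0.0485361 , 0.16597547]), np.float64(0.001159863277048565))
cursor_tab [[([294.3, 194.0], 0.56)], [([287.1, 181.7], 0.81)]]
(array([ 5.66017874e-01, -1.34715485e-04,  1.46213719e-01]), np.float64(0.00010454002590548632))
rodtop [216.4064686  115.89696206] [103.74172173 178.44680829]
tip [441.52064173 178.31755344] [353.78394777  89.51151923]
tabtop [377.03336234 270.93919973] [477.36867624 246.52000982]
```

View pics/k1.png

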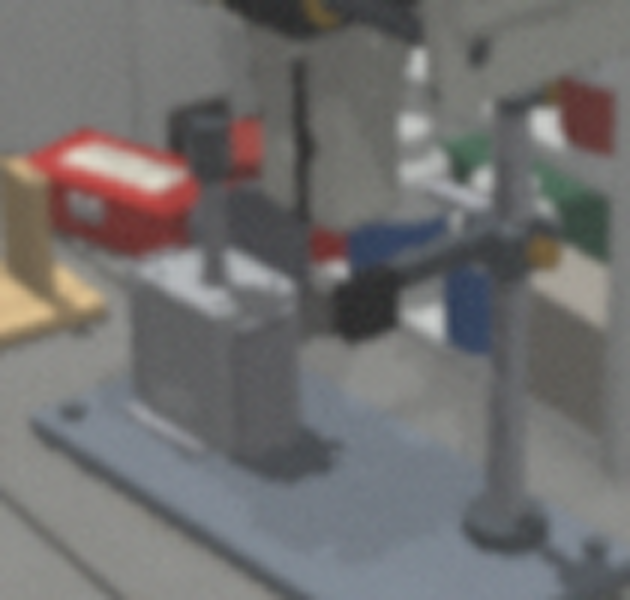

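The final picture shows the block seated in the pocket and the rod standing in its bore, with its head top near (208,110). The tab top is near (367,275) and the pointer end near (428,180). All three fit the predicted level within about 1–2 px. Handing in.

```bash
python3 -c "
from station import arm
print(arm.tips_ahead, arm.get_state()['t']); print(arm.job_done())"
```

```text
0.011 32.2
the job is handed in; nothing more can be done
None
```

The job is handed in at t = 32 s of the 72 s allowed. The hole in the drilled block is about 44 mm deep: 43.7 mm from touching the rod top, 44.6 mm from where the rod bottomed in the grip.

**What I did:** I lifted the drilled block out by its ends, stood it on the bench and let go. I then took it by its long sides and seated it in the pocket. The depth rod went down the bore until it bottomed, and I released it. The undrilled block was not gripped or moved.

**Setting the cursor:** I touched the rod top with the closed fingertips; the TCP was then at z = 0.1695, so the rod top is about 158 mm above the bench. I raised the cursor by its tab past that height, then pushed it down with the same fingertips until the TCP again read 0.1695.

**Last checks:**
- **Block:** its bottom reached 11 to 12 mm above the bench, where the pocket floor is at 12 mm, and the last pictures show it between the cheeks and lips.
- **Rod:** it held its height under 7.5 N, so it is on the bottom of the bore.
- **Disagreements:**
  - The rod top worked out from the grip alone was 157.4 mm, about 1 mm lower than the touch.
  - One network reading put the cursor tip at 166 mm. The tab reading (159 mm) and the picture fitted 158 mm to within a pixel or two (about 2.4 mm per pixel), so I trusted the touch.
- **Not re-checked:** I did not touch the rod top a second time after setting the cursor.

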